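# Heft two sample jars and pack the heavy one at the bottom

### The arm

A 6-joint arm with a two-finger parallel gripper is mounted at the origin on the work surface. World frame = base frame: x ahead of the robot, y to its left, z up, the work surface at z = 0. Lengths are in m, angles in degrees, forces in N, time in s.
With the tool pointing down it reaches from about 0.425 to 0.95 m from the base axis. Payload 3.5 kg.
Tool frame: the origin (TCP) lies between the finger pads; the fingertips stand 25 mm ahead of it and the grasp point (between the pads) lies 6 mm ahead of it (manip.tip_reach is the distance from the TCP to the fingertips, in m); z points along the fingers, y is the direction in which the jaws open and shut (so a half turn about z gives the same grasp; the last joint's range is limited). The gripper opens to 85 mm and grips with 20 to 120 N. Pads are 22 mm wide; open, the fingers measure 114 mm over their backs; the gripper's body (76 mm by 85 mm) begins 54 mm behind the grasp point. The pads swing forward as they close: fully open they stand 13 mm farther back than shut.
Start: joints at [57.238, 16.404, 90.338, -0, 73.258, -8.594], TCP at [0.276, 0.616, 0.256] pointing down, gripper open.
Joint ranges: [-158.93, 158.93], [-51.34, 127.21], [12.03, 142.37], [-87.48, 267.48], [13.55, 161.25], [-162.69, 162.69]. Speed limits (degrees/s): [159.86, 159.86, 180, 180, 180, 180].

### API

Orientations are given as a 3x3 rotation matrix whose columns are the frame's x, y, z axes.
In Python, from station import manip, get_image gives the robot as it stands. Calls block until the motion is done:
- manip.move_to(position, orientation): joint-space move of the TCP to a pose.
- manip.movel(position, orientation=None, v=0.15): straight line of the TCP; orientation=None keeps the orientation; v is the mean speed in m/s.
- manip.move_joints(angles): joint-space move.
- manip.command_gripper(opening): finger opening in m; the grip force is fixed at half the most; returns when the fingers have stopped.
- manip.pause(seconds).
- manip.solve_ik(position, orientation): joint angles nearest the present ones, or None.
- manip.get_obs(): the state.
- get_image(name): name is "scene" or "side" or "wrist"; returns a dict with "pixels" (420x560x3 uint8, red, green, blue), "vertical_fov" (degrees; the focal length in pixels is half the picture's height over the tangent of half this angle, whatever the lens; pixels are square), "cx", "cy" (the principal point, pixels), "rvec" (rotation vector, rad) and "tvec" (3), from world to camera coordinates, as OpenCV has them. Camera axes: x right, y down, z forward; pixel columns grow to the right and rows downward; lengths in m; the calibration is good to about 2 mm. A picture is of the moment at which its call begins. There is no depth.
A pose or a line that the arm cannot do raises manip.PlanningError and nothing moves.
- manip.job_done(): hands the job in, once; it reports no verdict.
The state is a dict: "time_s": time; "joint_positions": joint angles; "joint_vel": joint speeds; "tau": joint torques, N m; "ee_pos": TCP position; "eef_rot": TCP orientation; "force": force on the tool from outside, world axes, zero at the start; "torque": the same for the moment, N m; "grip_width": finger opening in m.
Only numpy, scipy, OpenCV 4.12 (cv2) and the standard library are available. Lean on these libraries where they do the work, as an engineer would, in place of code of your own. Each camera call takes 0.05 s, during which the arm holds its last target.

### The job

The two small white jars with blue caps look the same, but one is full and heavy and the other is nearly empty: lift to tell which is which. Stand the heavy jar upright in the round well of the grey transport case first, let go of it, and then stack the light jar upright and centred on top of it.

Things in the scene. Friction and masses are not known exactly. Their poses are not given: they have to be found in the camera images.
- jar_1: One of two identical upright closed jars: opaque white plastic body 60 mm across, ribbed blue cap 62 mm across, 90 mm tall over all (the cap is its top 26 mm, with a flat top). Origin at the centre of its underside, z up. One jar, it changes which, has a heavy load inside (about 0.7 to 0.8 kg in all), the other is nearly empty (about 0.2 kg in all). The load may shift by a millimetre or two when the jar is moved.
- jar_2: The other jar, identical in shape and look; see jar_1.
- case: Base of a transport case, fixed to the bench: grey plastic block 150 x 150 mm, 45 mm high, with one round well in the middle of its top, 84 mm in diameter and 30 mm deep, its flat floor 15 mm above the bench. Origin at the centre of its underside, x and y along its sides.
- well (a point): Centre of the flat floor of the case's well, where the underside of the lower jar comes to stand, 15 mm above the bench.
Mind the look-alikes: they are no part of the job. Several things have the shape of the case; the one meant has the colours described above.

How it is judged (in metres and radians):
On the way, in this order (a step that is already met when the one before it is completed fails the run):
1. a jar has been lifted at least 20 mm off the bench, away from the case (((height (world z) of jar_1 above 0.02 m and horizontal distance between each of jar_1, jar_2 and well above 0.1 m) or (height (world z) of jar_2 above 0.02 m and horizontal distance between each of jar_2, jar_1 and well above 0.1 m))), for 0.2 s.
2. the heavy jar stands alone and let go on the floor of the well, the light one at least 100 mm away (((horizontal distance between jar_1 and well below 0.015 m and z of jar_1 in the frame of well below 0.005 m and angle between jar_1's own z axis and vertical below 0.1 rad and contact force between jar_1 and case above 4.5 N and contact force between the fingers and jar_1 below 0.1 N and horizontal distance between jar_2 and well above 0.1 m) or (horizontal distance between jar_2 and well below 0.015 m and z of jar_2 in the frame of well below 0.005 m and angle between jar_2's own z axis and vertical below 0.1 rad and contact force between jar_2 and case above 4.5 N and contact force between the fingers and jar_2 below 0.1 N and horizontal distance between jar_1 and well above 0.1 m))), for 0.2 s.
At the end, for the whole second after the job is handed in: The heavy jar stands upright (within about 6 degrees) on the floor of the case's well, and the light jar stands upright (within about 7 degrees) on its cap, centred within 15 mm; both at rest and let go (((horizontal distance between jar_1 and well below 0.015 m and z of jar_1 in the frame of well below 0.005 m and angle between jar_1's own z axis and vertical below 0.1 rad and horizontal distance between jar_1 and jar_2 below 0.015 m and z of jar_2 in the frame of jar_1 between 0.085 and 0.095 m and angle between jar_2's own z axis and vertical below 0.12 rad and contact force between jar_1 and jar_2 between 0.8 and 4.5 N and linear speed of each of jar_1, jar_2 below 0.02 m/s) or (horizontal distance between jar_2 and well below 0.015 m and z of jar_2 in the frame of well below 0.005 m and angle between jar_2's own z axis and vertical below 0.1 rad and horizontal distance between jar_2 and jar_1 below 0.015 m and z of jar_1 in the frame of jar_2 between 0.085 and 0.095 m and angle between jar_1's own z axis and vertical below 0.12 rad and contact force between jar_2 and jar_1 between 0.8 and 4.5 N and linear speed of each of jar_2, jar_1 below 0.02 m/s))); the robot touches nothing.
It also fails if it takes over 62 s, if anything falls off the work surface, if the arm or the gripper's body presses on something with over 40 N, if the wrist force passes 120 N, or if a joint passes its speed limit or range.

## Working session

There is one attempt and no reset: what is moved stays moved. The work goes in short steps, each a Python script; the robot and the scene stay as the last script left them, time stands still between calls to the robot, and variables do not carry over. Pictures are saved under pics/ and viewed, and the job is handed in when it is done.

```bash
mkdir -p pics; ls
python3 - <<'E'
from station import manip,get_image
import cv2
for n in ["scene","side","wrist"]:
    d=get_image(n); cv2.imwrite(f"pics/a_{n}.png",d["pixels"][:,:,::-1]); print(n,{k:v for k,v in d.items() if k!="pixels"})
o=manip.get_obs();print(o)
E
```

```text
pics
scene {'vertical_fov': 56.455245045614646, 'cx': 281.7865666664143, 'cy': 213.7234846272859, 'rvec': array([ 1.91601669,  1.98648423, -0.51522769]), 'tvec': array([ 0.00463005, -0.3678116 ,  1.08764222])}
side {'vertical_fov': 53.56965536598704, 'cx': 279.6372516856291, 'cy': 205.34737271699726, 'rvec': array([ 2.37453462, -0.11517137,  0.06385039]), 'tvec': array([-0.43873717,  0.06185351,  0.75071138])}
wrist {'vertical_fov': 60.91301828419349, 'cx': 278.1180769654165, 'cy': 212.29914168955221, 'rvec': array([-2.41154239, -1.56024664, -0.23997334]), 'tvec': array([-0.67328572, -0.03852997,  0.38035946])}
{'time_s': 0.15, 'joint_positions': array([ 5.72377471e+01,  1.64441077e+01,  9.04044865e+01,  1.26120099e-03,
        7.32581688e+01, -8.59536857e+00]), 'joint_vel': array([ 0.0747692 , -0.0415174 , -0.27237286,  0.06985166,  0.11382823,
       -0.06850034]), 'tau': array([ 6.39941991e-04, -4.06599784e+01, -2.93142718e+01, -1.78972405e-04,
        3.92549453e-03,  4.58318951e-06]), 'ee_pos': array([0.27606461, 0.61545086, 0.25522887]), 'eef_rot': array([[-9.12354133e-01,  4.09400640e-01, -1.02609297e-03],
       [ 4.09401816e-01,  9.12352856e-01, -1.55553859e-03],
       [ 2.99320362e-04, -1.83928639e-03, -9.99998264e-01]]), 'force': array([-0.15149681,  0.05771096,  1.23727476]), 'torque': array([-0.03759938, -0.0529988 , -0.01294412]), 'grip_width': 0.08536349095068585}
```

View pics/a_scene.png

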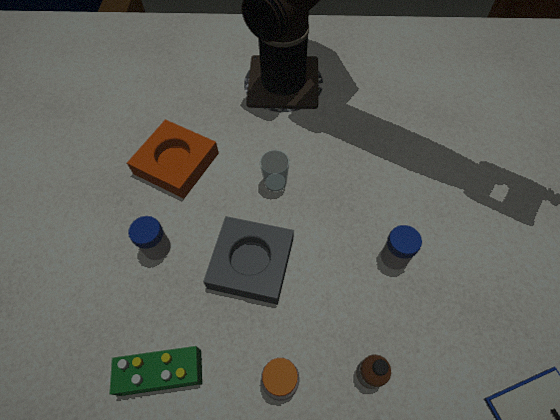

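View pics/a_side.png

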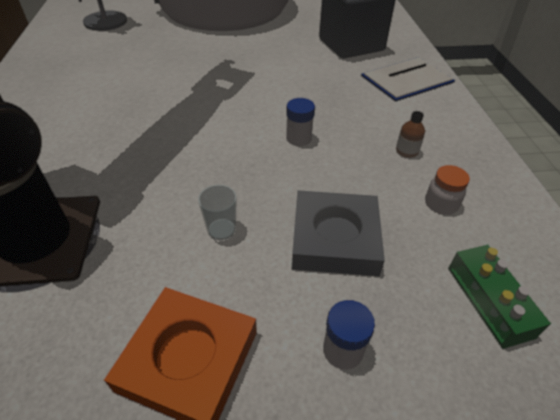

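View pics/a_wrist.png

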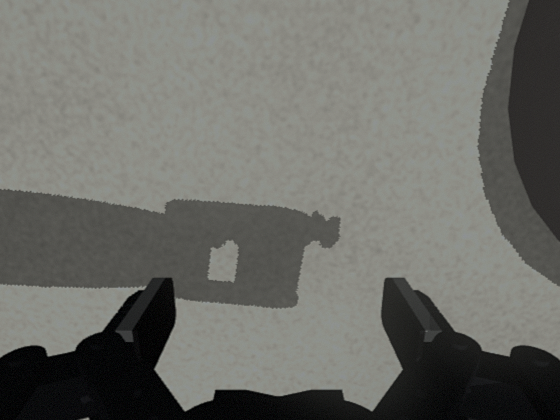

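Scene view: blue caps at (146,232) and (404,241), the grey case at (250,256) and an orange decoy at (173,158). Side view: caps at (350,325) and (300,110), case at (338,228).

```bash
cat > h.py <<'E'
from station import manip,get_image
import numpy as np, cv2
def cam(d):
    f=d["pixels"].shape[0]/2/np.tan(np.radians(d["vertical_fov"]/2))
    K=np.array([[f,0,d["cx"]],[0,f,d["cy"]],[0,0,1]]);R=cv2.Rodrigues(d["rvec"])[0];return K,R,np.array(d["tvec"]).ravel()
def ray(d,uv):
    K,R,t=cam(d);v=R.T@np.linalg.inv(K)@np.array([uv[0],uv[1],1.]);return -R.T@t,v/np.linalg.norm(v)
def onz(d,uv,z):
    c,v=ray(d,uv);return c+v*(z-c[2])/v[2]
def tri(rays):
    A=np.zeros((3,3));b=np.zeros(3)
    for c,v in rays:
        P=np.eye(3)-np.outer(v,v);A+=P;b+=P@c
    p=np.linalg.solve(A,b);return p,[np.linalg.norm((np.eye(3)-np.outer(v,v))@(p-c)) for c,v in rays]
def blue(d):
    h=cv2.cvtColor(d["pixels"],cv2.COLOR_RGB2HSV)
    m=cv2.inRange(h,(105,140,40),(130,255,255))
    cs=cv2.findContours(m,cv2.RETR_EXTERNAL,cv2.CHAIN_APPROX_NONE)[0]
    return [c for c in cs if cv2.contourArea(c)>200],m
def R(a): # y jaw axis at yaw a from world x; tool down
    y=np.array([np.cos(a),np.sin(a),0]);z=np.array([0,0,-1.]);return np.column_stack([np.cross(y,z),y,z])
E
python3 - <<'E'
from h import *
D={n:cv2.imread(f"pics/a_{n}.png")[:,:,::-1] for n in("scene","side")}
for n in D:
    d=get_image(n)
    for c in blue(d)[0]:
        M=cv2.moments(c);uv=(M['m10']/M['m00'],M['m01']/M['m00'])
        print(n,cv2.boundingRect(c),np.round(uv,1),cv2.contourArea(c),"z.08:",onz(d,uv,.08).round(4))
    # grey case
    p=d["pixels"];h=cv2.cvtColor(p,cv2.COLOR_RGB2HSV)
    x,y=(250,228) if n=="scene" else (338,204)
    print(p[y,x],h[y,x], p[60,250 if n=="scene" else 200])
    print(p[(256 if n=="scene" else 220),250 if n=="scene" else 335], p[295 if n=="scene" else 268, 240 if n=="scene" else 340])
E
```

```text
scene (389, 226, 33, 29) [405.3 239.5] 665.0 z.08: [0.5108 0.2587 0.08  ]
scene (129, 216, 31, 30) [144.  229.8] 623.0 z.08: [ 0.5071 -0.2602  0.08  ]
[64 64 66] [120   8  66] [106 107 102]
[64 66 68] [30 35 35]
side (330, 321, 43, 23) [352.  330.8] 656.0 z.08: [ 0.5087 -0.2674  0.08  ]
side (288, 99, 26, 14) [300.5 105.6] 265.0 z.08: [0.5139 0.2693 0.08  ]
[74 74 74] [ 0  0 74] [128 124 118]
[72 73 72] [36 34 34]
```

Run:
```python
from h import *
for n in ("scene","side"):
    d=get_image(n); p=d["pixels"].astype(int); im=d["pixels"][:,:,::-1].copy()
    m=((p[:,:,2]-p[:,:,0]>35)&(p[:,:,2]-p[:,:,1]>25)).astype(np.uint8)*255
    for c in cv2.findContours(m,0,cv2.CHAIN_APPROX_NONE)[0]:
        if not 300<cv2.contourArea(c)<3000: continue
        e=cv2.boundingRect(c)
        M=cv2.moments(c);uv=(M['m10']/M['m00'],M['m01']/M['m00'])
        print(n,e,np.round(uv,1),cv2.contourArea(c),"z.08:",onz(d,uv,.08).round(4))
        cv2.drawContours(im,[c],-1,(0,255,0),1)
    g=cv2.cvtColor(d["pixels"],cv2.COLOR_RGB2GRAY);s=p.max(2)-p.min(2)
    lo,hi=(50,85)
    m=((g>lo)&(g<hi)&(s<14)).astype(np.uint8)*255
    m=cv2.morphologyEx(m,cv2.MORPH_OPEN,np.ones((3,3)))
    seed=(232,230) if n=="scene" else (310,204)
    _,lab,st,_=cv2.connectedComponentsWithStats(m)
    k=lab[seed[1],seed[0]];print("case",k,st[k])
    mm=(lab==k).astype(np.uint8)*255
    cs,_=cv2.findContours(mm,cv2.RETR_CCOMP,cv2.CHAIN_APPROX_NONE)
    o=max(cs,key=cv2.contourArea);hu=cv2.convexHull(o)
    q=cv2.approxPolyN(hu,4,ensure_convex=True).reshape(-1,2)
    P=np.array([onz(d,u,.045) for u in q]);print(q.tolist(),P[:,:2].round(4).tolist(),np.linalg.norm(P-np.roll(P,1,0),axis=1).round(4),P.mean(0).round(4))
    cv2.polylines(im,[q.astype(np.int32).reshape(-1,1,2)],True,(0,0,255),1)
    im=cv2.resize(im[60:360],(800,429),interpolation=cv2.INTER_NEAREST)
    cv2.imwrite(f"pics/b_{n}.png",im)
```

```text
scene (390, 225, 32, 29) [405.3 239.1] 660.5 z.08: [0.51   0.2587 0.08  ]
scene (129, 216, 31, 29) [143.7 229.4] 613.5 z.08: [ 0.5062 -0.261   0.08  ]
case 5 [ 204  217   90   81 4672]
[[294, 230], [277, 298], [203, 281], [225, 216]] [[0.4803, 0.0402], [0.6264, 0.0112], [0.5976, -0.1355], [0.452, -0.1079]] [0.1509 0.1489 0.1495 0.1482] [ 0.5391 -0.048   0.045 ]
side (329, 301, 45, 42) [350.8 321.2] 1419.0 z.08: [ 0.5103 -0.2537  0.08  ]
case 15 [ 293  192   91   69 5040]
[[377, 196], [384, 261], [293, 254], [298, 191]] [[0.624, 0.0107], [0.5961, -0.1361], [0.4513, -0.1086], [0.479, 0.0371]] [0.1474 0.1495 0.1473 0.1483] [ 0.5376 -0.0492  0.045 ]
```

View pics/b_scene.png

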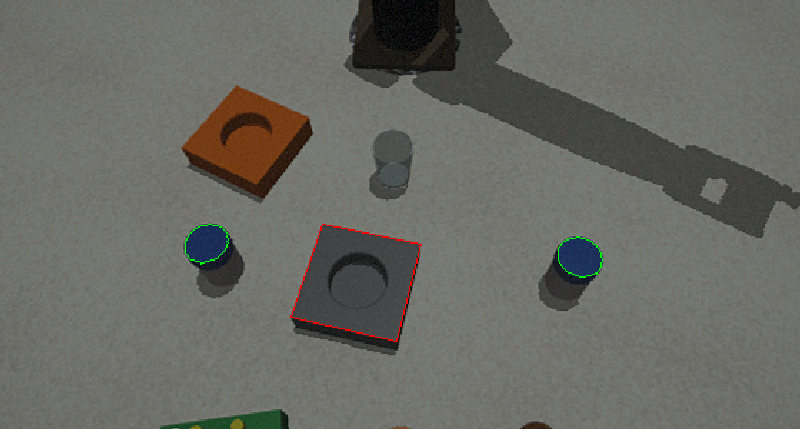

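View pics/b_side.png

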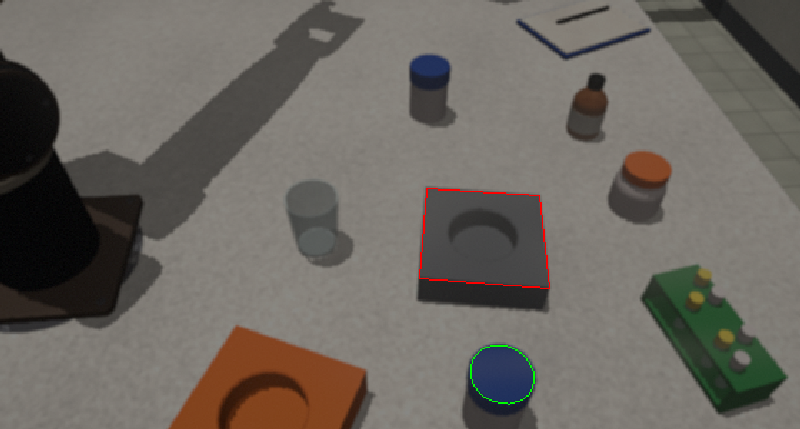

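Scene masks trace just the cap tops (z = 0.09). The case sides come out at 0.147–0.151 m in both views, with centre about (0.538,-0.049). Next I'll pin the jars at z = 0.09 and check against the side view.

Run:
```python
from h import *
for n in ("scene","side"):
    d=get_image(n); p=d["pixels"].astype(int)
    for t in (20,35):
        m=((p[:,:,2]-p[:,:,0]>t)&(p[:,:,2]-p[:,:,1]>t*.6)).astype(np.uint8)*255
        for c in cv2.findContours(m,0,cv2.CHAIN_APPROX_NONE)[0]:
            if not 200<cv2.contourArea(c)<3000: continue
            P=np.array([onz(d,u,.09)[:2] for u in c.reshape(-1,2)],np.float32)
            (cx,cy),r=cv2.minEnclosingCircle(P); print(n,t,P.mean(0).round(4),round(cx,4),round(cy,4),"dia",round(2*r,4),"ext",np.ptp(P,0).round(4),"max x y",P.min(0),P.max(0))
K=manip.get_obs();print(K["time_s"])
for a in (0,90,20):
    for q in [(.51,.26,.2),(.51,-.26,.2),(.538,-.049,.3)]:
        s=manip.solve_ik(q,R(np.radians(a)));print(a,q,None if s is None else np.round(s,0))
```

```text
scene 20 [0.7731 0.4068] 0.7788 0.4193 dia 0.138 ext [0.0802 0.1265] max x y [0.7386423 0.3524112] [0.81880575 0.47895867]
scene 20 [0.5167 0.2536] 0.5156 0.2549 dia 0.0653 ext [0.0639 0.0631] max x y [0.48402977 0.22262792] [0.54796964 0.28577784]
scene 20 [ 0.512  -0.2555] 0.5121 -0.2563 dia 0.0652 ext [0.0639 0.0626] max x y [ 0.48062313 -0.28756076] [ 0.54456043 -0.22495215]
scene 35 [0.515  0.2557] 0.5148 0.2557 dia 0.062 ext [0.0596 0.0601] max x y [0.48422518 0.22570877] [0.54386723 0.28577784]
scene 35 [ 0.5117 -0.2562] 0.5114 -0.2559 dia 0.0624 ext [0.0616 0.0601] max x y [ 0.4808223  -0.28657162] [ 0.54246235 -0.22652125]
side 20 [ 0.5072 -0.2606] 0.5077 -0.259 dia 0.0649 ext [0.0615 0.0638] max x y [ 0.47698537 -0.29052728] [ 0.5384536  -0.22672686]
side 20 [0.5112 0.2537] 0.5115 0.2542 dia 0.0649 ext [0.0598 0.0631] max x y [0.48114732 0.22211055] [0.540968   0.28519094]
side 35 [ 0.5079 -0.2585] 0.5079 -0.2577 dia 0.0607 ext [0.0594 0.0598] max x y [ 0.47829157 -0.28790694] [ 0.53770316 -0.2281299 ]
side 35 [0.5114 0.255 ] 0.5111 0.2552 dia 0.0592 ext [0.0569 0.056 ] max x y [0.48247483 0.22863732] [0.539417   0.28464895]
0.45
0 (0.51, 0.26, 0.2) [ 17.   7. 108.  -0.  66.  17.]
0 (0.51, -0.26, 0.2) [-37.   7. 108.  -0.  66. -37.]
0 (0.538, -0.049, 0.3) [-16.  -3. 107.  -0.  76. -16.]
90 (0.51, 0.26, 0.2) [ 17.   7. 108.  -0.  66. -73.]
90 (0.51, -0.26, 0.2) [ -37.    7.  108.   -0.   66. -127.]
90 (0.538, -0.049, 0.3) [ -16.   -3.  107.   -0.   76. -106.]
20 (0.51, 0.26, 0.2) [ 17.   7. 108.  -0.  66.  -3.]
20 (0.51, -0.26, 0.2) [-37.   7. 108.  -0.  66. -57.]
20 (0.538, -0.049, 0.3) [-16.  -3. 107.  -0.  76. -36.]
```

Jar A is at about (0.513, 0.2555) and jar B at about (0.510,-0.257). The two views agree to 4 mm, and cap diameters come out at 59–62 mm. Next I'll grasp A by the cap and weigh it.

Run:
```python
from h import *
def F():
    a=[]
    for _ in range(8): manip.pause(.03); a.append(manip.get_obs()["force"])
    return np.mean(a,0).round(2)
x,y=.513,.2555
manip.move_to((x,y,.17),R(0)); 
manip.movel((x,y,.080),v=.12); manip.pause(.2); print("F0",F(),manip.get_obs()["ee_pos"])
manip.command_gripper(.05); o=manip.get_obs();print("w",o["grip_width"],o["ee_pos"],F())
manip.movel((x,y,.125),v=.08); manip.pause(.3); print("F1",F()); o=manip.get_obs();print(o["grip_width"],o["ee_pos"],o["time_s"])
for n in ("scene","wrist"): cv2.imwrite(f"pics/c_{n}.png",get_image(n)["pixels"][:,:,::-1])
```

```text
F0 [-0.03  0.31  0.13] [0.51309045 0.25550871 0.08023824]
w 0.060474678823984405 [0.51275616 0.25550982 0.08032846] [-3.36 -0.6   4.83]
F1 [ 0.36  0.17 -7.27]
0.06066266361318102 [0.51299186 0.25551564 0.12494552] 5.3333
```

View pics/c_wrist.png

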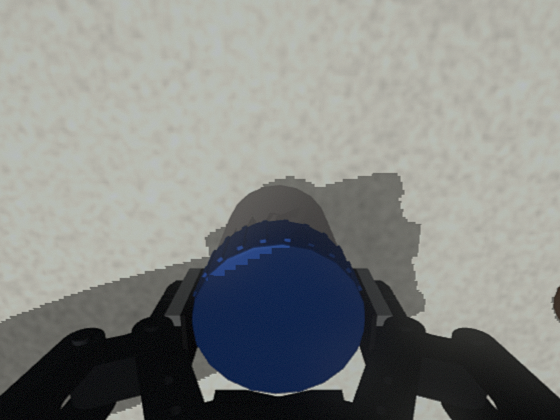

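View pics/c_scene.png

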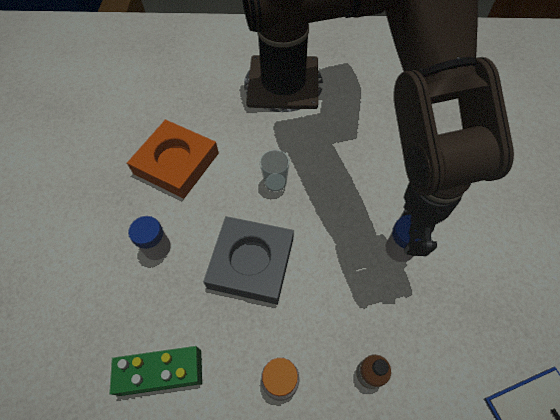

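The wrist view shows the cap centred between the pads at (280,318). The load is 7.3 N, about 0.75 kg, so A is the heavy jar and goes to the well.

Run:
```python
from h import *
x,y=.538,-.0488
manip.movel((.513,.2555,.20),v=.15)
manip.movel((x,y,.20),v=.15); manip.pause(.3)
manip.movel((x,y,.115),v=.1)
z=.097;manip.movel((x,y,z),v=.05); manip.pause(.3)
while True:
    f=manip.get_obs()["force"];print(z,f.round(1),manip.get_obs()["ee_pos"].round(4))
    if f[2]>-4 or z<.0935: break
    z-=.0007;manip.movel((x,y,z),v=.02);manip.pause(.15)
manip.command_gripper(.085);manip.pause(.3)
manip.movel((x,y,.20),v=.12)
manip.move_to((.46,-.2570,.22),R(0)); print(manip.get_obs()["time_s"])
for n in ("scene","side","wrist"):
  d=get_image(n); p=d["pixels"].astype(int);cv2.imwrite(f"pics/d_{n}.png",d["pixels"][:,:,::-1])
  t=35
  m=((p[:,:,2]-p[:,:,0]>t)&(p[:,:,2]-p[:,:,1]>t*.6)).astype(np.uint8)*255
  for c in cv2.findContours(m,0,cv2.CHAIN_APPROX_NONE)[0]:
    if cv2.contourArea(c)<200: continue
    for zz in (.09,.105):
        P=np.array([onz(d,u,zz)[:2] for u in c.reshape(-1,2)],np.float32)
        (cx,cy),r=cv2.minEnclosingCircle(P); print(n,zz,round(cx,4),round(cy,4),"dia",round(2*r,4))
```

```text
0.097 [-0.6  0.4 -6.7] [ 0.538  -0.0488  0.0971]
0.0963 [-0.3  0.6 -7.6] [ 0.538  -0.0488  0.0963]
0.09559999999999999 [-0.7  1.1 -7.8] [ 0.538  -0.0488  0.0956]
0.09489999999999998 [-1.7  0.8 -2. ] [ 0.5381 -0.0488  0.0953]
14.1667
scene 0.09 0.5332 -0.0493 dia 0.0636
scene 0.105 0.5399 -0.0475 dia 0.0623
side 0.09 0.5068 -0.2635 dia 0.055
side 0.105 0.5031 -0.2711 dia 0.0533
wrist 0.09 0.5078 -0.2568 dia 0.0604
wrist 0.105 0.5048 -0.252 dia 0.0567
```

View pics/d_side.png

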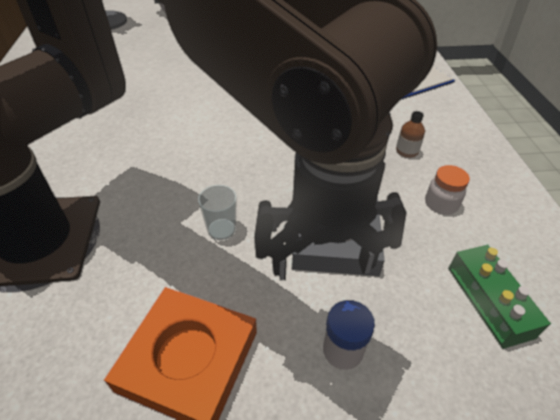

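View pics/d_scene.png

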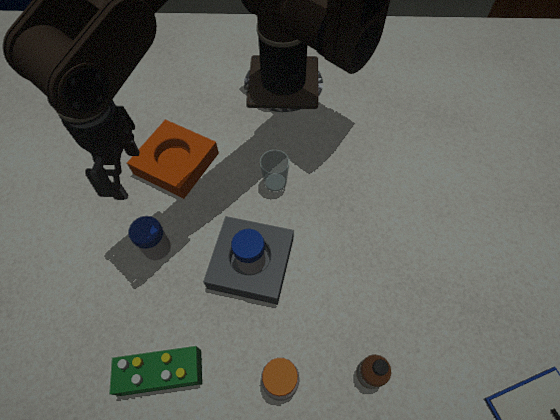

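View pics/d_wrist.png

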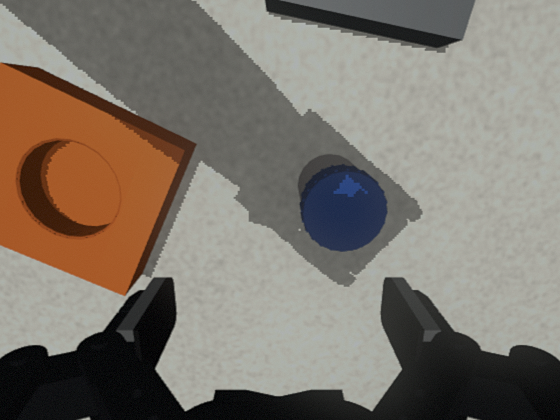

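The heavy jar stands upright in the well. Its cap in the scene view is at (248,245), which puts it at (0.540,-0.0475) at z = 0.105 with a 62 mm diameter. In the wrist view, jar B is at (343,208), about (0.508,-0.257). Next is picking up B.

Run:
```python
from h import *
def F():
    a=[]
    for _ in range(8): manip.pause(.03); a.append(manip.get_obs()["force"])
    return np.mean(a,0).round(2)
x,y=.5085,-.2568
manip.movel((x,y,.17),v=.15); manip.movel((x,y,.080),v=.12); manip.pause(.2); print("F0",F())
manip.command_gripper(.05); print(manip.get_obs()["grip_width"])
manip.movel((x,y,.125),v=.08); manip.pause(.3); print("F1",F())
d=get_image("wrist");cv2.imwrite("pics/e_wrist.png",d["pixels"][:,:,::-1])
manip.movel((x,y,.29),v=.15)
x,y=.538,-.0488
manip.movel((x,y,.29),v=.12); manip.movel((x,y,.205),v=.08);manip.pause(.3)
for n in ("scene","side","wrist"): cv2.imwrite(f"pics/f_{n}.png",get_image(n)["pixels"][:,:,::-1])
print(F(),manip.get_obs()["time_s"])
```

```text
F0 [0.36 0.18 0.15]
0.061073448785934584
F1 [ 0.1  -0.   -1.63]
[ 0.13  0.21 -1.79] 23.0583
```

View pics/f_side.png

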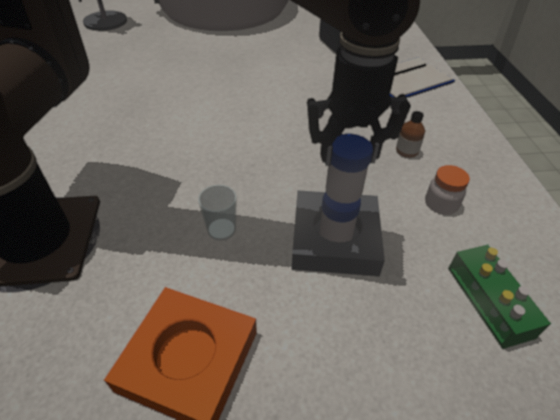

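View pics/f_scene.png

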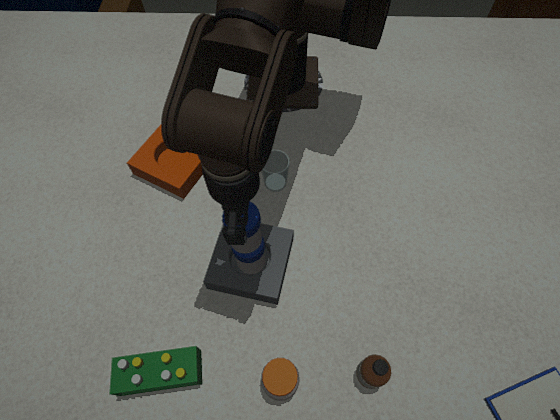

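View pics/e_wrist.png

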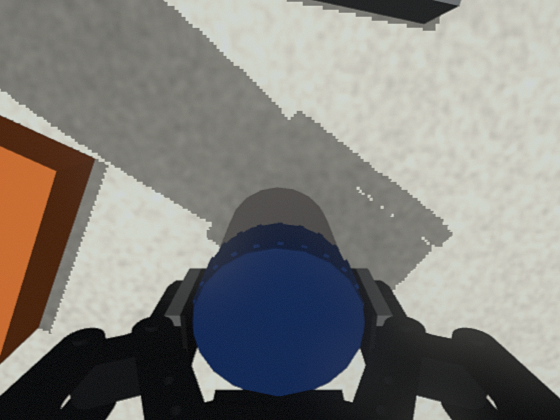

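The light jar (about 1.75 N) is gripped just as A was, with the cap at (280,320). It hangs plumb above the heavy one: side caps are at (350,150) and (341,203), which fits perspective. I'll lower it until it touches and release.

Run:
```python
from h import *
x,y=.538,-.0488
def F():
    a=[]
    for _ in range(5): manip.pause(.03); a.append(manip.get_obs()["force"])
    return np.mean(a,0).round(2)
z=.187;manip.movel((x,y,z),v=.04); manip.pause(.3)
while True:
    f=F();print(round(z,4),f)
    if f[2]>-.3 or z<.1838: break
    z-=.0006;manip.movel((x,y,z),v=.02);manip.pause(.1)
manip.command_gripper(.085);manip.pause(.4)
manip.movel((x,y,.29),v=.1)
manip.move_to((.46,.20,.32),R(0))
for n in ("scene","side"):
  d=get_image(n); p=d["pixels"].astype(int);cv2.imwrite(f"pics/g_{n}.png",d["pixels"][:,:,::-1])
  t=35
  m=((p[:,:,2]-p[:,:,0]>t)&(p[:,:,2]-p[:,:,1]>t*.6)).astype(np.uint8)*255
  for c in cv2.findContours(m,0,cv2.CHAIN_APPROX_NONE)[0]:
    if cv2.contourArea(c)<100: continue
    P=np.array([onz(d,u,.195)[:2] for u in c.reshape(-1,2)],np.float32)
    (cx,cy),r=cv2.minEnclosingCircle(P); print(n,cv2.boundingRect(c),round(cx,4),round(cy,4),"dia",round(2*r,4))
print(manip.get_obs()["time_s"])
```

```text
0.187 [ 0.45  0.28 -1.95]
0.1864 [ 0.1  -0.07 -1.63]
0.1858 [ 0.06 -0.1  -1.66]
0.1852 [ 0.63 -0.17 -0.25]
scene (486, 367, 71, 53) 0.7879 0.361 dia 0.1151
scene (224, 206, 37, 32) 0.5406 -0.0487 dia 0.0624
side (329, 145, 41, 25) 0.5369 -0.0492 dia 0.0602
28.775
```

View pics/g_side.png

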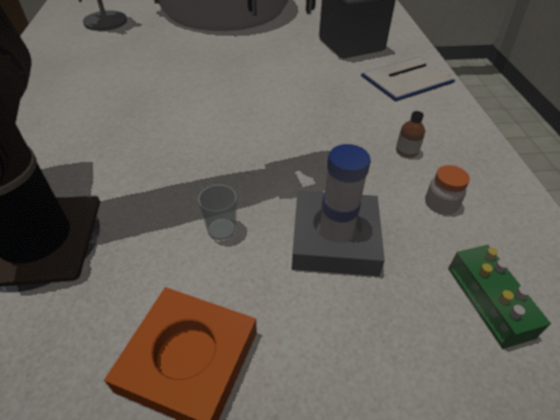

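View pics/g_scene.png

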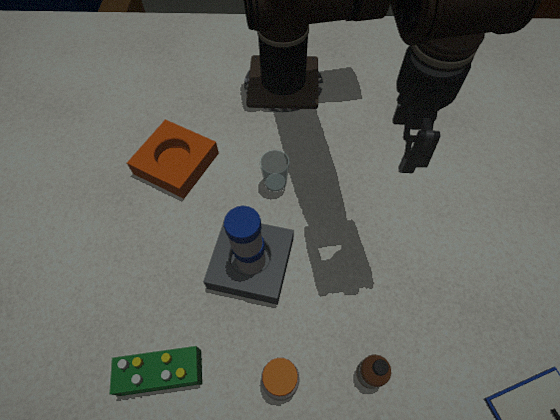

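The stack stands upright. The top cap sits at (0.539,-0.049) at z = 0.195 in both views, with a 60–62 mm diameter, right over the lower jar and the case centre. The arm is clear, so I'm handing in.

Run:
```python
from station import manip
manip.pause(.3); manip.job_done(); print(manip.get_obs()["time_s"])
```

```text
the job is handed in; nothing more can be done
the job is handed in; nothing more can be done
```

The heavy jar is standing in the well of the grey case with the light jar stacked upright on top of it. I handed the job in at about 29 s of the 62 s allowed; it reports no verdict.

- **Telling them apart:** I lifted the jar on the robot's left and it weighed about 7.3 N (0.75 kg), so it was the heavy one. The other weighed about 1.75 N (0.18 kg).
- **Heavy jar:** I lowered it into the well until the wrist force showed contact, then let go. The scene camera afterwards put its cap at (0.540, -0.048), 105 mm above the bench. The case centre measured (0.538, -0.049).
- **Light jar:** I lowered it until it touched the heavy jar's cap, let go and moved the arm clear.
- **Last check:** the two cameras put the top cap at (0.541, -0.049) and (0.537, -0.049), assuming it sits 195 mm above the bench. Its width came out at 60–62 mm, as it should. The 4 mm difference in x between the cameras was there from the first pictures, and it is well inside the 15 mm allowed.

No check failed.

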